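# Hang the belt sprockets on the hook in order of size

### The job

Put the three belt sprockets away on the hook of the stand: hang the large one first, then the medium one, then the small one, each through its bore. Push them right back along the hook, so that at the end the large one lies flat against the upright plate, the medium one flush in front of it and the small one flush in front of that. Do not disturb the oil bottle, the screwdriver or the roll of tape.

Things in the scene. Friction and masses are not known exactly. Their poses are not given: they have to be found in the camera images.
- sprocket_large: large plain aluminium belt sprocket: toothed flat ring 164 mm across, bore 100 mm, 12 mm thick, rim 32 mm deep, about 0.43 kg. Origin at its centre, own x = its axis; symmetric. On edge in its cradle, centre 89 mm up, top tipped 30 deg from upright to the cradle's +x: pinch the top rim across its faces, tool tilted likewise. Hung, its centre is 45 mm below the hook's wire centres
- sprocket_medium: medium plain aluminium belt sprocket: toothed flat ring 138 mm across, bore 74 mm, 12 mm thick, rim 32 mm deep, about 0.34 kg. Origin at its centre, own x = its axis; symmetric. On edge in its cradle, centre 78 mm up, top tipped 30 deg from upright to the cradle's +x: pinch the top rim across its faces, tool tilted likewise. Hung, its centre is 32 mm below the hook's wire centres
- sprocket_small: small plain aluminium belt sprocket: toothed flat ring 112 mm across, bore 48 mm, 12 mm thick, rim 32 mm deep, about 0.26 kg. Origin at its centre, own x = its axis; symmetric. On edge in its cradle, centre 66 mm up, top tipped 30 deg from upright to the cradle's +x: pinch the top rim across its faces, tool tilted likewise. Hung, its centre is 18 mm below the hook's wire centres
- cradle_large: fixed plywood cradle of the large sprocket: leaning rest plate on the far side, as high as the sprocket's centre, and a low lip in front; upper half free. Origin on the bench below the sprocket's centre; own +x = side to which it leans (roughly away from the robot), z up. The sprocket lifts out along its leaning plane. The cradles stand in any order
- cradle_medium: fixed plywood cradle of the medium sprocket: leaning rest plate on the far side, as high as the sprocket's centre, and a low lip in front; upper half free. Origin on the bench below the sprocket's centre; own +x = side to which it leans (roughly away from the robot), z up. The sprocket lifts out along its leaning plane. The cradles stand in any order
- cradle_small: fixed plywood cradle of the small sprocket: leaning rest plate on the far side, as high as the sprocket's centre, and a low lip in front; upper half free. Origin on the bench below the sprocket's centre; own +x = side to which it leans (roughly away from the robot), z up. The sprocket lifts out along its leaning plane. The cradles stand in any order
- hook_stand: fixed dark steel stand: foot plate 150 x 120 x 12 mm (own x from -50 to 100 mm), upright plate 70 mm wide, 235 mm high, front face at own x = 0, and one bright wire hook pointing to own -x (roughly to the robot). Origin on the bench under the plate's front face, z up
- hook_root (a point): where the hook leaves the plate's front face, 190 mm above the bench, midway between its two parallel wires (8 mm thick, centres 16 mm apart), at wire centre height; axes as the stand. The wires run level along own -x for 115 mm, then rise 12 mm over the last 10 mm to the joined tip
- hook_tip (a point): centre of the 8 mm cross wire joining the two wires at the upturned tip: 125 mm out from the plate, 12 mm above the level wires
- oil_bottle: white and red bottle, 58 mm across, 157 mm tall, standing behind the cradles; origin at the centre of its underside. Bystander
- screwdriver_black: screwdriver with a black handle, 178 mm long, lying behind the cradles; origin at the centre of its underside. Bystander
- tape_1: roll of black tape, 62 mm across, 19 mm high, lying flat beside the hook stand; origin at the centre of its underside. Bystander

How it is judged:
By the outcome, as a careful person would: the job done as asked, in the order asked, and still so for the second after the job is handed in, with the robot touching nothing.
It also fails if it takes over 72 s, if anything falls off the work surface, if the arm or the gripper's body presses on something with over 40 N, if the wrist force passes 120 N, or if a joint passes its speed limit or range.

### The arm

A 7-joint arm with a two-finger parallel gripper is mounted at the origin on a cart in front of the work surface, level with it; the furniture and walls round the work are solid. World frame = base frame: x ahead of the robot, y to its left, z up, the work surface at z = 0. Lengths are in m, angles in rad, forces in N, time in s.
With the tool pointing down it reaches from about 0.425 to 1.025 m from the base axis. Payload 3.6 kg.
Tool frame: the origin (TCP) lies on the centre line of the jaws, within the pads' length; the fingertips stand 25 mm ahead of it and the grasp point (between the pads) lies 6 mm ahead of it; z points along the fingers, y is the line along which they close (so a half turn about z gives the same grasp; the last joint's range is limited). The gripper opens to 85 mm and grips with 20 to 120 N. Pads are 22 mm wide; open, the fingers measure 114 mm over their backs; the gripper's body (76 mm by 85 mm) begins 54 mm behind the grasp point. The pads swing forward as they close: fully open they stand 13 mm farther back than shut.
Start: joints at [1.02, 0.591, 0.048, 1.609, -0.033, 0.943, -0.034], TCP at [0.32, -0.65, 0.256] pointing down, gripper open.
Joint ranges: [-2.69, 2.69], [-0.47, 2.24], [-1.27, 1.36], [0.19, 2.51], [-1.53, 4.68], [0.08, 2.07], [-3.09, 3.09]. Speed limits (rad/s): [2.57, 2.57, 3.14, 3.14, 3.14, 3.14, 3.14].

### API

Orientations are given as a unit quaternion [w, x, y, z].
In Python, from plant import robot gives the robot as it stands.
- The arm moves only by the shell command python3 shift.py 'ROWS' [OPENING] [FORCE]. ROWS is a JSON list of rows, 1 to 12 of them, each of 6 numbers: dx, dy, dz in m, then a rotation vector rx, ry, rz in rad; each row is the pose to reach, as a shift and turn from the pose commanded when the command began, along the tool's axes at that moment; what a row does not reach only later rows make up. A row lasts 1/10 s, in which the tool goes at most 0.05 m and 0.15 rad, less where a joint would pass 70% of its speed; a pose out of reach is approached as far as the arm can. OPENING is the finger opening in m, set as the command begins (- or left out keeps the last). The fingers move at their own pace and stop on an object; FORCE is the grip in N (left out, the last holds). Time passes only in rows, so rows that do not move let the fingers close. It prints the time, the measured TCP pose, the force, the opening and the grip force at its end.
- robot.observe(): the state, without advancing time (a new reading comes with each control period).
- robot.get_image(name): name is "scene" or "top" or "wrist"; returns a dict with "img" (420x560x3 uint8, red, green, blue), "camera_matrix" (3x3 intrinsics, pixels), "rvec" (rotation vector, rad) and "tvec" (3), from world to camera coordinates, as OpenCV has them; the wrist camera has in their place "tool_from_camera" (4x4, takes a point from camera to tool coordinates, whose origin is the TCP and whose axes are the flange's). Camera axes: x right, y down, z forward; pixel columns grow to the right and rows downward; lengths in m; the calibration is good to about 2 mm. A picture is of the moment at which its call begins: read the wrist's pose just before it. There is no depth.
- robot.hand_in(): hands the job in; it is judged then, once.
The state is a dict: "t": time; "q": joint angles; "joint_vel": joint speeds; "effort": joint torques, N m; "eef_pos": TCP position; "tcp_rot": TCP orientation; "contact_force": force on the tool from outside, world axes, zero at the start; "wrist_torque": the same for the moment, N m; "gripper_width": finger opening in m; "grasp_force": force on a finger pad.
Only numpy, scipy, OpenCV 4.12 (cv2) and the standard library are available. Lean on these libraries where they do the work, as an engineer would, in place of code of your own. Each camera call takes 0.05 s, during which the arm holds its last target. There are 200 camera calls.

## Working session

There is one attempt and no reset: what is moved stays moved. The work goes in short steps, Python scripts to look and compute and a shell command to move; the robot and the scene stay as the last step left them, time stands still between calls to the robot, and variables do not carry over. Pictures are saved under pics/ and viewed, at most 10 in all, crops included, and the job is handed in when it is done.

```bash
ls; mkdir -p pics
python3 - <<'E'
from plant import robot
import cv2, numpy as np, pickle
o=robot.observe(); print(o['t'],o['eef_pos'],o['tcp_rot'])
for n in ("scene","top"):
    d=robot.get_image(n); cv2.imwrite(f"pics/{n}0.png",d["img"][:,:,::-1]); pickle.dump(d,open(f"pics/{n}0.pkl","wb"))
    R=cv2.Rodrigues(np.array(d["rvec"]))[0]; print(n,-R.T@np.array(d["tvec"]),R[2],d["camera_matrix"])
E
```

```text
pics
plant.py
shift.py
0.0 [ 0.3201311  -0.64962932  0.25513476] [-1.08711688e-03  9.73905933e-01  2.26949238e-01 -3.09412331e-04]
scene [-0.05728821  0.67835813  0.77922552] [ 0.58102231 -0.5926577  -0.55782607] [[468.9821249    0.         276.13073145]
 [  0.         468.9821249  212.40610924]
 [  0.           0.           1.        ]]
top [0.40654367 0.01077431 1.33696804] [ 0.17620785 -0.01786898 -0.98419078] [[456.85239783   0.         279.61590609]
 [  0.         456.85239783 211.51676834]
 [  0.           0.           1.        ]]
```

View pics/scene0.png

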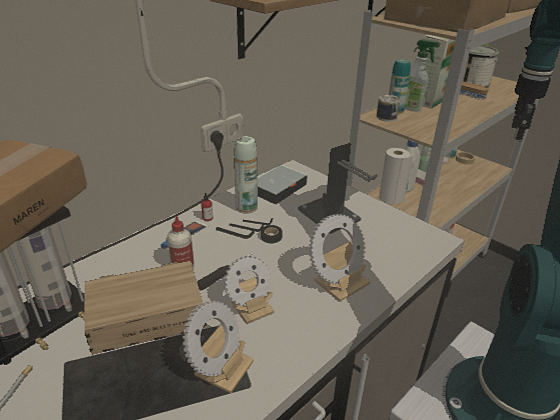

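View pics/top0.png

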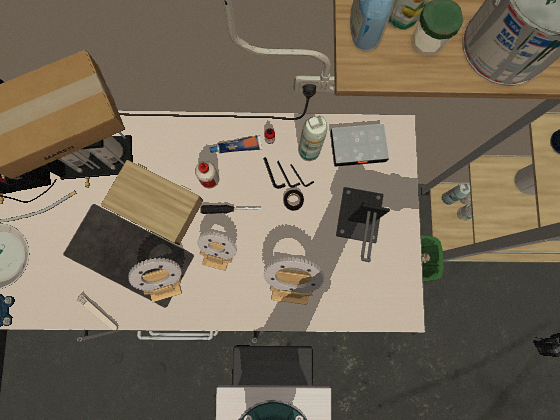

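The scene view shows the large sprocket at (337,250), the small one at (247,280), the medium one at (213,340) and the stand at (340,185). In the top view they are at (293,275), (217,243) and (155,275), with the hook running (375,212)→(366,255). Next I'll zoom in for coarse measurements.

Run:
```python
import cv2, numpy as np
t=cv2.imread("pics/top0.png"); s=cv2.imread("pics/scene0.png")
def c(im,u,v,h=40): return cv2.resize(im[v-h:v+h,u-h:u+h],(266,266),interpolation=cv2.INTER_CUBIC)
H=np.vstack([np.hstack([c(t,155,275),c(t,217,245),c(t,293,280)]),np.hstack([c(s,213,345),c(s,247,285),c(s,340,250)])])
cv2.imwrite("pics/m1.png",H)
k=np.hstack([cv2.resize(t[170:270,325:415],(396,440),interpolation=cv2.INTER_CUBIC),cv2.resize(s[135:235,295:385],(396,440),interpolation=cv2.INTER_CUBIC)])
cv2.imwrite("pics/m2.png",k)
```

```text
(no output)
```

View pics/m1.png

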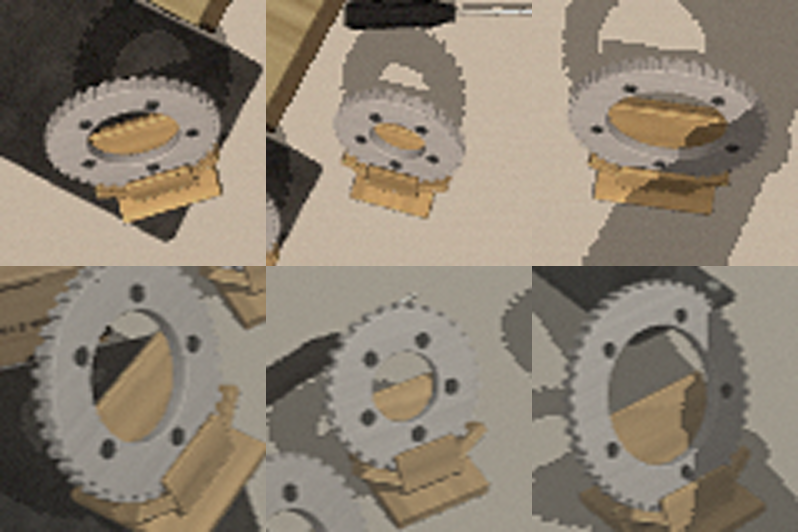

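View pics/m2.png

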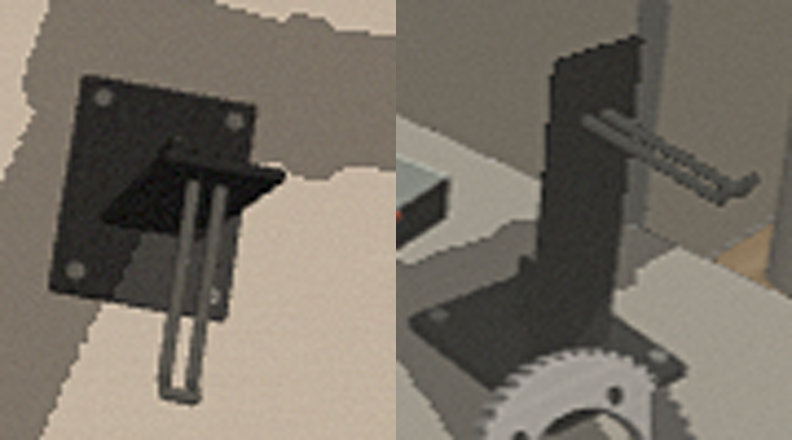

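```bash
cat > h.py <<'E'
import cv2, numpy as np, pickle
from scipy.spatial.transform import Rotation as Rr
def cam(d): 
    R=cv2.Rodrigues(np.array(d["rvec"]))[0]; return R,-R.T@np.array(d["tvec"]).ravel(),np.array(d["camera_matrix"])
def ray(d,p):
    R,c,K=cam(d); return c,R.T@np.linalg.solve(K,[p[0],p[1],1.])
def onz(d,p,z):
    c,r=ray(d,p); return c+r*(z-c[2])/r[2]
def tri(prs):
    A=np.zeros((3,3));b=np.zeros(3);L=[]
    for d,p in prs:
        c,r=ray(d,p); r=r/np.linalg.norm(r); P=np.eye(3)-np.outer(r,r);A+=P;b+=P@c;L.append((P,c))
    X=np.linalg.solve(A,b); return X,max(np.linalg.norm(P@(X-c)) for P,c in L)
E
python3 - <<'E'
from h import *
T=pickle.load(open("pics/top0.pkl","rb"));S=pickle.load(open("pics/scene0.pkl","rb"))
f=np.array([onz(T,(325+u/4.4,170+v/4.4),.012)[:2] for u,v in [(82,75),(257,105),(225,320),(50,290)]])
print("foot",f.round(4),[np.linalg.norm(f[i]-f[i-1]).round(4) for i in range(4)])
fw=(f[0]+f[1]-f[2]-f[3]); fw/=np.linalg.norm(fw); print("fw",fw,np.arctan2(fw[1],fw[0]),"origin",f.mean(0)-.025*fw)
print("tip top",onz(T,(325+179/4.4,170+397/4.4),.202), "root", onz(T,(325+206/4.4,170+184/4.4),.19))
print("tip tri",tri([(T,(325+179/4.4,170+397/4.4)),(S,(295+(748-396)/4.4,135+184/4.4))]))
print("root tri",tri([(T,(325+206/4.4,170+184/4.4)),(S,(295+(598-396)/4.4,135+118/4.4))]))
for n,d,cs in (("T",T,((155,275),(217,245),(293,280))),("S",S,((213,345),(247,285),(340,250)))):
    g=cv2.cvtColor(d["img"],cv2.COLOR_RGB2GRAY); g=cv2.resize(g,None,fx=4,fy=4,interpolation=cv2.INTER_CUBIC)
    b=cv2.morphologyEx(g,cv2.MORPH_BLACKHAT,cv2.getStructuringElement(2,(25,25)))
    for u,v in cs:
        m=np.zeros_like(b); m[4*(v-40):4*(v+40),4*(u-40):4*(u+40)]=b[4*(v-40):4*(v+40),4*(u-40):4*(u+40)]
        k,l,st,ce=cv2.connectedComponentsWithStats((m>38).astype(np.uint8))
        print(n,u,v,[(round(((c[0]+.5)/4-.5),2),round(((c[1]+.5)/4-.5),2),int(s[4])) for c,s in zip(ce[1:],st[1:]) if 40<s[4]<400])
E
```

```text
foot [[ 0.7201 -0.2038]
 [ 0.7007 -0.3223]
 [ 0.5542 -0.2962]
 [ 0.5731 -0.1799]] [np.float64(0.1489), np.float64(0.1201), np.float64(0.1488), np.float64(0.1178)]
fw [ 0.98581023 -0.16786359] -0.1686621022552419 origin [ 0.61237523 -0.24634292]
tip top [ 0.48911723 -0.22477348  0.202     ] root [ 0.61374655 -0.24620556  0.19      ]
tip tri (array([ 0.48755466, -0.22569633,  0.20238599]), np.float64(0.0018307638954780311))
root tri (array([ 0.61224322, -0.24765427,  0.18885966]), np.float64(0.0020842243964873694))
T 155 275 [(np.float64(165.62), np.float64(238.57), 104), (np.float64(193.02), np.float64(255.02), 44), (np.float64(143.15), np.float64(261.96), 96), (np.float64(139.45), np.float64(262.79), 65), (np.float64(171.84), np.float64(261.87), 44), (np.float64(172.36), np.float64(274.51), 159), (np.float64(141.29), np.float64(283.83), 178), (np.float64(174.98), np.float64(283.41), 53), (np.float64(160.61), np.float64(285.37), 225), (np.float64(180.04), np.float64(288.42), 229), (np.float64(165.46), np.float64(285.83), 109), (np.float64(156.09), np.float64(288.54), 108), (np.float64
[... 3244 characters left out ...]
4(268.27), np.float64(292.85), 125), (np.float64(252.46), np.float64(295.03), 310), (np.float64(227.39), np.float64(293.92), 78), (np.float64(265.28), np.float64(296.21), 43), (np.float64(238.11), np.float64(303.96), 102), (np.float64(243.76), np.float64(305.58), 106), (np.float64(213.77), np.float64(312.76), 328)]
S 340 250 [(np.float64(320.89), np.float64(221.92), 43), (np.float64(344.35), np.float64(224.43), 234), (np.float64(322.76), np.float64(234.73), 247), (np.float64(348.66), np.float64(242.03), 87), (np.float64(357.9), np.float64(246.95), 110), (np.float64(323.79), np.float64(264.84), 252), (np.float64(346.08), np.float64(271.71), 232), (np.float64(337.58), np.float64(281.77), 157)]
```

Run:
```python
from h import *
T=pickle.load(open("pics/top0.pkl","rb"));S=pickle.load(open("pics/scene0.pkl","rb"))
D={"L":([(308.9,270.4),(312.8,284.2),(292,289.4),(272.2,278.6),(281,268.6)],[(344.35,224.43),(357.9,246.95),(346.08,271.71),(323.79,264.84),(322.76,234.73)],.089),
"M":([(160.7,266.9),(172.3,274.5),(158.2,285.5),(140.9,284),(143.3,269.9)],[(213.77,312.76),(230.62,327.89),(225.93,355.81),(204.99,359.62),(197.07,331.71)],.078),
"S":([(209.47,239.97),(223.22,243.68),(226.7,252.45),(215.41,254.46),(205.09,246.52)],[(253.6,266.89),(262.3,280.71),(252.46,295.03),(237.27,290.17),(238.02,272.55)],.066)}
for k,(t,s,h) in D.items():
    r=min(([tri([(T,t[i]),(S,s[(i+j)%5])]) for i in range(5)] for j in range(5)),key=lambda r:max(e for _,e in r))
    X=np.array([x for x,_ in r]); C=X.mean(0); n=np.linalg.svd(X-C)[2][2]; n*=-np.sign(n[0])
    # front normal faces robot and up: n=(-cos30 cos yaw, .., +.5)
    print(k,"res mm",[round(1e3*e,1) for _,e in r],"C",C.round(4),"radii",np.linalg.norm(X-C,axis=1).round(3),"n",n.round(3))
    a=-n; yaw=np.arctan2(a[1],a[0]); ax=np.array([np.cos(yaw)*.866,np.sin(yaw)*.866,-.5])
    print("  tilt",np.degrees(np.arcsin(n[2])).round(1),"yaw",yaw.round(3),"centre",(C+.006*ax).round(4),"expect z",h)
```

```text
L res mm [np.float64(0.1), np.float64(0.8), np.float64(0.2), np.float64(0.7), np.float64(0.8)] C [ 0.4462 -0.0503  0.0935] radii [0.059 0.059 0.061 0.059 0.062] n [-0.882  0.087  0.463]
  tilt 27.6 yaw -0.098 centre [ 0.4513 -0.0508  0.0905] expect z 0.089
M res mm [np.float64(0.3), np.float64(0.8), np.float64(2.3), np.float64(0.7), np.float64(0.3)] C [0.4488 0.3234 0.0813] radii [0.046 0.046 0.042 0.047 0.039] n [-0.783 -0.196  0.59 ]
  tilt 36.2 yaw 0.245 centre [0.4539 0.3247 0.0783] expect z 0.078
S res mm [np.float64(0.8), np.float64(0.7), np.float64(0.7), np.float64(0.3), np.float64(0.7)] C [0.5296 0.1629 0.0706] radii [0.033 0.033 0.033 0.033 0.033] n [-0.83   0.218  0.514]
  tilt 30.9 yaw -0.257 centre [0.5346 0.1616 0.0676] expect z 0.066
```

```bash
cat >> h.py <<'E'
OBJ={"L":(np.array([.4513,-.0508,.089]),-.098,.082),"M":(np.array([.4539,.3247,.078]),.245,.069),"S":(np.array([.5346,.1616,.066]),-.257,.056)}
HO=np.array([.6122,-.2465,.190]); HY=-.1687; HF=np.array([np.cos(HY),np.sin(HY),0])
def frame(yaw,lean):
    "tool y = sprocket axis (away from robot), z = down the leaning plane"
    c,s=np.cos(yaw),np.sin(yaw); y=np.array([np.cos(lean)*c,np.cos(lean)*s,-np.sin(lean)]); z=-np.array([np.sin(lean)*c,np.sin(lean)*s,np.cos(lean)])
    return np.column_stack([np.cross(y,z),y,z])
def grasp(k,d=.011,up=0.):
    C,yaw,R=OBJ[k]; F=frame(yaw,np.radians(30)); return C-F[:,2]*(R-d+.006+up),F
def hook(x,z): # TCP at own x (negative = out along hook), height z, tool vertical
    return HO*[1,1,0]+HF*x+[0,0,z],frame(HY,0)
def plan(*targets):
    from plant import robot
    o=robot.observe(); p=np.array(o["eef_pos"]);q=o["tcp_rot"];R=Rr.from_quat([q[1],q[2],q[3],q[0]])
    print("t",o["t"],"p",p.round(4),"F",np.round(o["contact_force"],1),"w",round(o["gripper_width"],4))
    lp,lr=p,R
    for P,F in targets:
        F=Rr.from_matrix(F); n=max(np.linalg.norm(P-lp)/.05,(lr.inv()*F).magnitude()/.15)
        print(np.r_[R.inv().apply(P-p),(R.inv()*F).as_rotvec()].round(3).tolist(),"rows",round(n,1)); lp,lr=P,F
E
python3 -c "
from h import *
p,F=grasp('L',up=.13)
plan((np.array([.34,-.5,.36]),frame(-.5,0)),(np.array([.44,-.12,.36]),F),(p,F),grasp('L'))"
```

```text
t 0.1 p [ 0.3201 -0.6497  0.2552] F [ 1.7  0.  -0.3] w 0.0852
[0.084, -0.126, -0.105, -0.002, -0.0, -0.613] rows 4.1
[0.342, -0.422, -0.104, 0.476, -0.266, -0.99] rows 7.9
[0.47, -0.425, -0.012, 0.476, -0.266, -0.99] rows 3.2
[0.415, -0.459, 0.1, 0.476, -0.266, -0.99] rows 2.6
```

```bash
python3 shift.py '[[0.084,-0.126,-0.105,0,0,-0.3],[0.084,-0.126,-0.105,0,0,-0.6],[0.342,-0.422,-0.104,0.476,-0.266,-0.99],[0.342,-0.422,-0.104,0.476,-0.266,-0.99],[0.342,-0.422,-0.104,0.476,-0.266,-0.99],[0.342,-0.422,-0.104,0.476,-0.266,-0.99],[0.342,-0.422,-0.104,0.476,-0.266,-0.99],[0.342,-0.422,-0.104,0.476,-0.266,-0.99],[0.342,-0.422,-0.104,0.476,-0.266,-0.99],[0.47,-0.425,-0.012,0.476,-0.266,-0.99],[0.47,-0.425,-0.012,0.476,-0.266,-0.99],[0.47,-0.425,-0.012,0.476,-0.266,-0.99]]' 0.05 60
python3 -c "
from h import *
plan(grasp('L',up=.13),grasp('L'))"
```

```text
t: 1.3
eef_pos: [0.5045, -0.1207, 0.2966]
tcp_rot: [-0.191, 0.716, 0.648, -0.174]
contact_force: [0.7, -0.9, 0.5]
gripper_width: 0.0498
grasp_force: 0.0
t 1.3 p [ 0.5045 -0.1207  0.2966] F [ 0.7 -0.9  0.5] w 0.0498
[0.064, 0.052, 0.003, 0.001, 0.001, -0.002] rows 1.7
[0.065, 0.052, 0.133, 0.001, 0.001, -0.002] rows 2.6
```

```bash
python3 shift.py '[[0.05,0.04,0,0,0,0],[0.05,0.04,0,0,0,0],[0.05,0.04,0,0,0,0],[0.05,0.04,0,0,0,0]]'
python3 - <<'E'
from h import *
from plant import robot
plan(grasp('L',up=.13),grasp('L'))
d=robot.get_image("wrist"); cv2.imwrite("pics/w1.png",d["img"][:,:,::-1]); print(d["camera_matrix"],d["tool_from_camera"])
E
```

```text
t: 1.7
eef_pos: [0.5424, -0.0774, 0.2771]
tcp_rot: [-0.191, 0.716, 0.648, -0.175]
contact_force: [0.0, -0.7, 0.1]
gripper_width: 0.05
grasp_force: 0.0
t 1.7 p [ 0.5424 -0.0774  0.2771] F [ 0.  -0.7  0.1] w 0.05
[0.018, 0.013, 0.002, -0.0, 0.002, -0.003] rows 0.4
[0.018, 0.013, 0.132, -0.0, 0.002, -0.003] rows 2.6
[[308.91412944   0.         274.62948578]
 [  0.         308.91412944 206.81545011]
 [  0.           0.           1.        ]] [[ 4.07090930e-04 -9.53554300e-01 -3.01220901e-01  7.74073244e-02]
 [ 9.99999440e-01  6.82566640e-04 -8.09285319e-04  2.51427403e-04]
 [ 9.77300834e-04 -3.01220403e-01  9.53554043e-01 -1.17125720e-01]
 [ 0.00000000e+00  0.00000000e+00  0.00000000e+00  1.00000000e+00]]
```

View pics/w1.png

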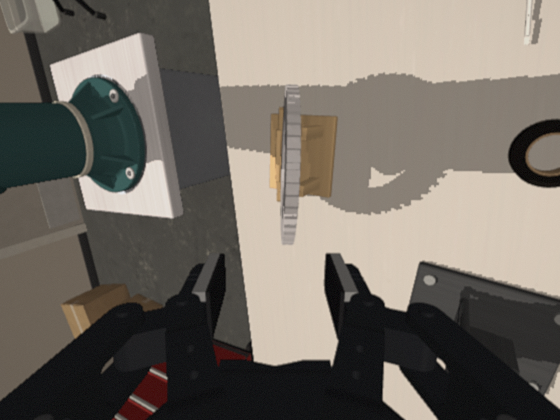

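The ring is edge-on at column 290, rows 85–243. That puts it about 12 mm off the jaw centre, which agrees with the 13 mm triangulated offset. Descending and gripping.

```bash
python3 shift.py '[[0.018,0.013,0.03,0,0.002,-0.003],[0.018,0.013,0.08,0,0.002,-0.003],[0.018,0.013,0.11,0,0.002,-0.003],[0.018,0.013,0.132,0,0.002,-0.003],[0.018,0.013,0.132,0,0.002,-0.003],[0.018,0.013,0.132,0,0.002,-0.003]]'
python3 -c "
from h import *
plan(grasp('L'))"
python3 shift.py '[[0,0,0,0,0,0],[0,0,0,0,0,0],[0,0,0,0,0,0],[0,0,0,0,0,0],[0,0,0,0,0,0]]' 0 60
python3 -c "
from h import *
plan(grasp('L'))"
```

```text
t: 2.35
eef_pos: [0.4908, -0.0544, 0.1572]
tcp_rot: [-0.191, 0.716, 0.648, -0.173]
contact_force: [-0.0, -0.7, 0.7]
gripper_width: 0.0497
grasp_force: 0.0
t 2.35 p [ 0.4908 -0.0544  0.1572] F [-0.  -0.7  0.7] w 0.0497
[-0.0, -0.0, 0.002, 0.002, -0.002, -0.001] rows 0.0
t: 2.85
eef_pos: [0.4916, -0.0529, 0.1576]
tcp_rot: [-0.191, 0.716, 0.649, -0.173]
contact_force: [1.8, -0.9, 7.0]
gripper_width: 0.0109
grasp_force: 58.8
t 2.85 p [ 0.4916 -0.0529  0.1576] F [ 1.8 -0.9  7. ] w 0.0109
[-0.002, -0.001, 0.003, 0.002, -0.001, 0.001] rows 0.1
```

```bash
python3 -c "
from h import *
p,F=grasp('L',up=.13)
plan((p,F),(p*0+[.46,-.12,.32],frame(-.13,.25)),hook(-.19,.29),hook(-.16,.249))"
```

```text
t 2.85 p [ 0.4916 -0.0529  0.1576] F [ 1.8 -0.9  7. ] w 0.0109
[-0.002, -0.0, -0.127, 0.002, -0.001, 0.001] rows 2.5
[-0.07, -0.103, -0.129, -0.271, 0.011, 0.03] rows 2.5
[-0.167, -0.11, -0.09, -0.521, 0.017, 0.069] rows 2.1
[-0.169, -0.064, -0.069, -0.521, 0.017, 0.069] rows 1.0
```

```bash
python3 shift.py '[[0,0,-0.03,0,0,0],[0,0,-0.07,0,0,0],[0,0,-0.11,0,0,0],[0,0,-0.13,0,0,0],[-0.035,-0.05,-0.13,-0.14,0.005,0.015],[-0.07,-0.103,-0.129,-0.271,0.011,0.03],[-0.12,-0.107,-0.11,-0.4,0.014,0.05],[-0.167,-0.11,-0.09,-0.521,0.017,0.069],[-0.167,-0.11,-0.09,-0.521,0.017,0.069],[-0.167,-0.11,-0.09,-0.521,0.017,0.069],[-0.167,-0.11,-0.09,-0.521,0.017,0.069]]'
python3 - <<'E'
from h import *
from plant import robot
plan(hook(-.17,.25),hook(-.1,.25),hook(-.042,.25),hook(-.042,.224))
a=robot.get_image("scene");b=robot.get_image("wrist")
cv2.imwrite("pics/a1.png",np.hstack([cv2.resize(a["img"][90:250,270:430],(400,400)),cv2.resize(b["img"][:,:],(400,300))[:,:] if 0 else cv2.resize(b["img"],(400,400))])[:,:,::-1])
E
```

```text
t: 3.95
eef_pos: [0.4234, -0.2141, 0.2883]
tcp_rot: [-0.001, 0.764, 0.645, -0.0]
contact_force: [0.8, -0.1, -5.6]
gripper_width: 0.0113
grasp_force: 61.0
t 3.95 p [ 0.4234 -0.2141  0.2883] F [ 0.8 -0.1 -5.6] w 0.0113
[-0.0, 0.022, 0.038, -0.003, -0.001, 0.0] rows 0.9
[-0.0, 0.092, 0.038, -0.003, -0.001, 0.0] rows 1.4
[-0.0, 0.15, 0.038, -0.003, -0.001, 0.0] rows 1.2
[-0.0, 0.15, 0.064, -0.003, -0.001, 0.0] rows 0.5
```

View pics/a1.png

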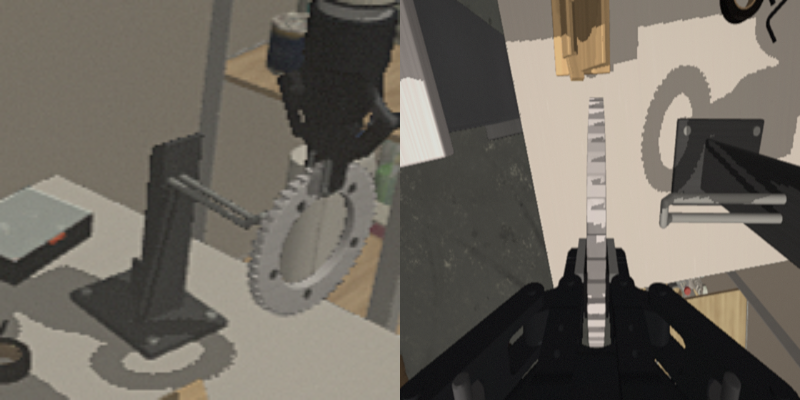

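The picture shows the ring upright and parallel to the plate. The hook wires lie at rows about 200 and 215 in the right half, which means about 1 mm of lateral error. Threading it on now.

```bash
python3 shift.py '[[0,0.0,0.038,0,0,0],[0,0.022,0.038,0,0,0],[0,0.05,0.038,0,0,0],[0,0.085,0.038,0,0,0],[0,0.12,0.038,0,0,0],[0,0.15,0.038,0,0,0],[0,0.15,0.038,0,0,0],[0,0.15,0.05,0,0,0],[0,0.15,0.058,0,0,0],[0,0.15,0.058,0,0,0]]'
python3 -c "
from h import *
plan(hook(-.042,.224))"
```

```text
t: 5.05
eef_pos: [0.5693, -0.2382, 0.228]
tcp_rot: [-0.003, 0.763, 0.646, -0.002]
contact_force: [-0.5, -0.5, -5.4]
gripper_width: 0.0107
grasp_force: 61.2
t 5.05 p [ 0.5693 -0.2382  0.228 ] F [-0.5 -0.5 -5.4] w 0.0107
[-0.001, 0.002, 0.004, -0.008, -0.001, 0.002] rows 0.1
```

```bash
python3 shift.py '[[0,0,0.002,0,0,0],[0,0,0.004,0,0,0],[0,0,0.004,0,0,0]]'; python3 shift.py '[[0,0,0.001,0,0,0],[0,0,0.002,0,0,0],[0,0,0.002,0,0,0]]'
```

```text
t: 5.35
eef_pos: [0.5718, -0.2393, 0.2267]
tcp_rot: [-0.001, 0.764, 0.645, -0.0]
contact_force: [-0.9, 0.0, -4.6]
gripper_width: 0.0105
grasp_force: 61.2
t: 5.65
eef_pos: [0.5719, -0.2393, 0.2246]
tcp_rot: [-0.001, 0.764, 0.646, -0.0]
contact_force: [-0.0, 0.2, -5.6]
gripper_width: 0.0111
grasp_force: 61.2
```

```bash
python3 shift.py '[[0,0,0.002,0,0,0],[0,0,0.003,0,0,0],[0,0,0.003,0,0,0]]'; python3 shift.py '[[0,0,0.001,0,0,0],[0,0,0.002,0,0,0],[0,0,0.002,0,0,0]]'
```

```text
t: 5.95
eef_pos: [0.5723, -0.2394, 0.2237]
tcp_rot: [-0.0, 0.764, 0.646, -0.0]
contact_force: [-3.0, 0.2, 5.7]
gripper_width: 0.0114
grasp_force: 63.1
t: 6.25
eef_pos: [0.5723, -0.2395, 0.2235]
tcp_rot: [-0.0, 0.764, 0.645, -0.0]
contact_force: [-6.9, 1.1, 14.8]
gripper_width: 0.011
grasp_force: 64.4
```

```bash
python3 shift.py '[[0,0,-0.002,0,0,0],[0,0,-0.002,0,0,0],[0,0,-0.002,0,0,0],[0,0,-0.002,0,0,0]]' 0.03; python3 shift.py '[[0,0,-0.02,0,0,0],[0,0,-0.055,0,0,0],[0,-0.04,-0.06,0,0,0],[0,-0.07,-0.06,0,0,0],[0,-0.07,-0.06,0,0,0],[0,-0.07,-0.06,0,0,0]]'
python3 - <<'E'
from h import *
from plant import robot
plan(hook(-.11,.228),hook(-.0265,.228))
a=robot.get_image("scene");b=robot.get_image("wrist")
cv2.imwrite("pics/a2.png",np.hstack([cv2.resize(a["img"][90:250,270:430],(400,400)),cv2.resize(b["img"],(400,400))])[:,:,::-1])
E
```

```text
t: 6.65
eef_pos: [0.5722, -0.2393, 0.2215]
tcp_rot: [-0.001, 0.764, 0.646, -0.0]
contact_force: [-0.2, 0.3, 0.3]
gripper_width: 0.0301
grasp_force: 0.0
t: 7.25
eef_pos: [0.5027, -0.2278, 0.2818]
tcp_rot: [-0.001, 0.764, 0.645, -0.0]
contact_force: [0.2, -0.5, 0.9]
gripper_width: 0.0301
grasp_force: 0.0
t 7.25 p [ 0.5027 -0.2278  0.2818] F [ 0.2 -0.5  0.9] w 0.0301
[-0.0, 0.001, 0.054, -0.001, -0.0, 0.001] rows 1.1
[-0.0, 0.085, 0.054, -0.001, -0.0, 0.001] rows 1.7
```

View pics/a2.png

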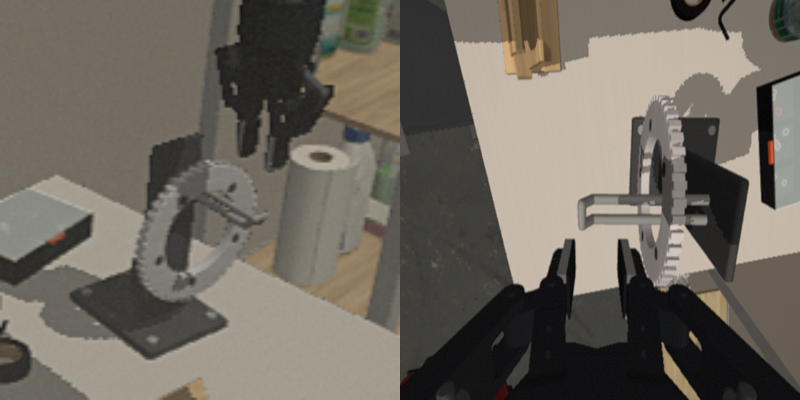

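The large ring hangs on both wires about 45 mm from the plate. Next is pushing it back with the fingers closed.

```bash
python3 shift.py '[[0,0,0.01,0,0,0],[0,0,0.02,0,0,0],[0,0,0.04,0,0,0],[0,0,0.054,0,0,0],[0,0.02,0.054,0,0,0],[0,0.04,0.054,0,0,0],[0,0.05,0.054,0,0,0],[0,0.06,0.054,0,0,0],[0,0.068,0.054,0,0,0],[0,0.075,0.054,0,0,0],[0,0.075,0.054,0,0,0]]' 0; python3 -c "
from h import *
plan(hook(-.0265,.228))"
```

```text
t: 8.45
eef_pos: [0.5763, -0.24, 0.2272]
tcp_rot: [-0.002, 0.764, 0.646, -0.001]
contact_force: [-1.6, -0.1, -1.1]
gripper_width: -0.0001
grasp_force: 1.1
t 8.45 p [ 0.5763 -0.24    0.2272] F [-1.6 -0.1 -1.1] w -0.0001
[-0.0, 0.01, -0.001, -0.004, -0.001, 0.001] rows 0.2
```

```bash
python3 shift.py '[[0,0.003,0,0,0,0],[0,0.006,0,0,0,0],[0,0.006,0,0,0,0]]'; python3 shift.py '[[0,0.002,0,0,0,0],[0,0.003,0,0,0,0],[0,0.003,0,0,0,0]]';  python3 shift.py '[[0,0.001,0,0,0,0],[0,0.002,0,0,0,0],[0,0.002,0,0,0,0]]'
```

```text
t: 8.75
eef_pos: [0.5842, -0.2413, 0.2277]
tcp_rot: [0.0, 0.764, 0.646, 0.001]
contact_force: [0.9, -0.0, 0.2]
gripper_width: -0.0003
grasp_force: 0.0
t: 9.05
eef_pos: [0.5858, -0.2417, 0.2279]
tcp_rot: [-0.001, 0.764, 0.646, -0.0]
contact_force: [-2.0, -0.2, 2.2]
gripper_width: -0.0003
grasp_force: 1.2
t: 9.35
eef_pos: [0.587, -0.2419, 0.2277]
tcp_rot: [-0.001, 0.764, 0.646, -0.001]
contact_force: [-5.0, 1.8, 4.7]
gripper_width: 0.0002
grasp_force: 2.8
```

```bash
python3 shift.py '[[0,0.001,0,0,0,0],[0,0.002,0,0,0,0],[0,0.002,0,0,0,0]]';  python3 shift.py '[[0,0.001,0,0,0,0],[0,0.002,0,0,0,0],[0,0.002,0,0,0,0]]'
python3 - <<'E'
from h import *
from plant import robot
plan(hook(-.0265,.228))
a=robot.get_image("scene");b=robot.get_image("wrist")
cv2.imwrite("pics/a3.png",np.hstack([cv2.resize(a["img"][90:250,270:430],(400,400)),cv2.resize(b["img"],(400,400))])[:,:,::-1])
E
```

```text
t: 9.65
eef_pos: [0.5874, -0.242, 0.2275]
tcp_rot: [-0.003, 0.764, 0.645, -0.002]
contact_force: [-8.4, 1.7, 6.6]
gripper_width: -0.0
grasp_force: 4.4
t: 9.95
eef_pos: [0.5876, -0.242, 0.2275]
tcp_rot: [-0.004, 0.764, 0.645, -0.003]
contact_force: [-10.6, 2.8, 10.3]
gripper_width: 0.0
grasp_force: 6.2
t 9.95 p [ 0.5876 -0.242   0.2275] F [-10.6   2.8  10.3] w 0.0
[-0.0, -0.002, -0.001, -0.011, -0.0, 0.001] rows 0.1
```

View pics/a3.png

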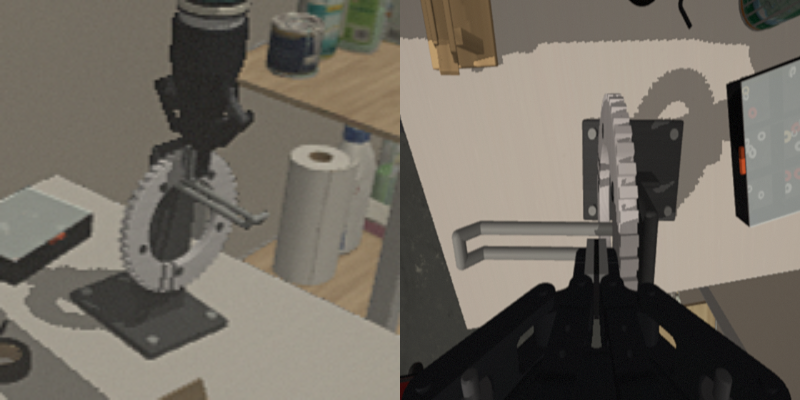

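The large ring now lies against the plate: motion stalled at own x = −25 mm, which is finger plus ring thickness. Retreating and going for the medium one.

```bash
python3 -c "
from h import *
p,F=grasp('M',up=.12)
plan(hook(-.06,.25),hook(-.10,.33),(np.array([.5,.05,.35]),frame(.05,.25)),(p,F))"
```

```text
t 10.05 p [ 0.5876 -0.242   0.2275] F [-10.8   3.4   9.1] w -0.0003
[-0.0, -0.035, -0.022, -0.011, -0.0, 0.001] rows 0.8
[-0.0, -0.076, -0.102, -0.011, -0.0, 0.001] rows 1.8
[0.273, -0.136, -0.121, 0.238, -0.029, -0.216] rows 5.6
[0.573, -0.142, -0.008, 0.505, -0.111, -0.402] rows 6.4
```

```bash
python3 shift.py '[[0,-0.04,-0.01,0,0,0],[0,-0.07,-0.05,0,0,0],[0,-0.08,-0.1,0,0,0],[0.273,-0.142,-0.121,0.238,-0.029,-0.216],[0.273,-0.142,-0.121,0.238,-0.029,-0.216],[0.273,-0.142,-0.121,0.238,-0.029,-0.216],[0.273,-0.142,-0.121,0.238,-0.029,-0.216],[0.273,-0.142,-0.121,0.238,-0.029,-0.216],[0.273,-0.142,-0.121,0.238,-0.029,-0.216],[0.573,-0.147,-0.008,0.505,-0.111,-0.402],[0.573,-0.147,-0.008,0.505,-0.111,-0.402],[0.573,-0.147,-0.008,0.505,-0.111,-0.402]]' 0.05
python3 shift.py '[[0,0,0,0,0,0],[0,0,0,0,0,0]]'
python3 -c "
from h import *
plan(grasp('M',up=.12))"
```

```text
t: 11.25
eef_pos: [0.5211, 0.1921, 0.2941]
tcp_rot: [-0.155, 0.595, 0.762, -0.2]
contact_force: [0.5, -0.3, 0.1]
gripper_width: 0.0501
grasp_force: 0.0
t: 11.45
eef_pos: [0.5189, 0.1911, 0.2948]
tcp_rot: [-0.155, 0.594, 0.763, -0.201]
contact_force: [-0.5, -0.2, 0.5]
gripper_width: 0.0506
grasp_force: 0.0
t 11.45 p [0.5189 0.1911 0.2948] F [-0.5 -0.2  0.5] w 0.0506
[0.145, 0.082, 0.019, 0.01, 0.004, 0.002] rows 3.4
```

```bash
python3 shift.py '[[0.045,0.025,0.006,0.01,0.004,0],[0.09,0.05,0.012,0.01,0.004,0],[0.145,0.082,0.019,0.01,0.004,0.002],[0.145,0.082,0.019,0.01,0.004,0.002],[0.145,0.082,0.019,0.01,0.004,0.002],[0.145,0.082,0.019,0.01,0.004,0.002]]'
python3 - <<'E'
from h import *
from plant import robot
plan(grasp('M',up=.12),grasp('M'))
d=robot.get_image("wrist"); im=d["img"]; cv2.imwrite("pics/w2.png",im[:,:,::-1])
E
```

```text
t: 12.05
eef_pos: [0.5445, 0.3423, 0.2391]
tcp_rot: [-0.158, 0.597, 0.759, -0.205]
contact_force: [0.7, -0.0, 0.5]
gripper_width: 0.0497
grasp_force: 0.0
t 12.05 p [0.5445 0.3423 0.2391] F [ 0.7 -0.   0.5] w 0.0497
[0.005, 0.001, 0.002, 0.0, 0.001, -0.007] rows 0.1
[0.005, 0.001, 0.122, 0.0, 0.001, -0.007] rows 2.4
```

View pics/w2.png

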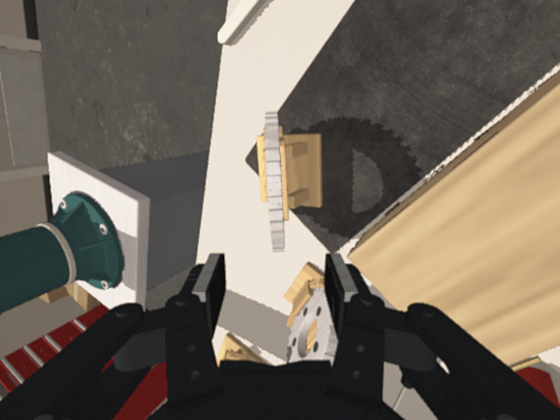

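The ring spans (271,112) to (279,250), so it's centred at column 275 but turned about 0.058 rad relative to the tool. I'll correct that yaw on the way down.

```bash
python3 shift.py '[[0.006,0,0.02,0,0,-0.055],[0.006,0,0.06,0,0,-0.055],[0.006,0,0.1,0,0,-0.055],[0.006,0,0.122,0,0,-0.055],[0.006,0,0.122,0,0,-0.055],[0.006,0,0.122,0,0,-0.055]]'
python3 shift.py '[[0,0,0,0,0,0],[0,0,0,0,0,0],[0,0,0,0,0,0],[0,0,0,0,0,0],[0,0,0,0,0,0]]' 0 60
python3 -c "
from h import *
plan(grasp('M'))
from plant import robot
print((np.array(robot.observe()['eef_pos'])-OBJ['M'][0])@-grasp('M')[1][:,2])"
```

```text
t: 12.7
eef_pos: [0.4843, 0.3341, 0.1341]
tcp_rot: [-0.164, 0.576, 0.776, -0.199]
contact_force: [1.1, 0.2, 0.7]
gripper_width: 0.0499
grasp_force: 0.0
t: 13.2
eef_pos: [0.4841, 0.336, 0.1343]
tcp_rot: [-0.164, 0.575, 0.776, -0.199]
contact_force: [1.9, -1.6, 5.6]
gripper_width: 0.0116
grasp_force: 60.2
t 13.2 p [0.4841 0.336  0.1343] F [ 1.9 -1.6  5.6] w 0.0116
[-0.004, 0.0, 0.001, 0.002, -0.001, 0.051] rows 0.3
0.06476023145236677
```

```bash
python3 -c "
from h import *
p,F=grasp('M',up=.12); F=frame(.3,np.pi/6)
plan((p,F),(np.array([.47,.08,.32]),frame(.05,.25)),hook(-.19,.30))"
```

```text
t 13.2 p [0.4841 0.336  0.1343] F [ 1.9 -1.6  5.6] w 0.0116
[-0.004, 0.0, -0.119, 0.002, -0.028, 0.003] rows 2.4
[-0.237, -0.17, -0.123, -0.273, 0.066, 0.231] rows 5.8
[-0.507, -0.274, -0.049, -0.518, 0.094, 0.453] rows 6.0
```

```bash
python3 shift.py '[[0,0,-0.03,0,0,0],[0,0,-0.07,0,0,0],[0,0,-0.11,0,0,0],[0,0,-0.12,0,0,0],[-0.237,-0.17,-0.123,-0.273,0.066,0.231],[-0.237,-0.17,-0.123,-0.273,0.066,0.231],[-0.237,-0.17,-0.123,-0.273,0.066,0.231],[-0.237,-0.17,-0.123,-0.273,0.066,0.231],[-0.237,-0.17,-0.123,-0.273,0.066,0.231],[-0.237,-0.17,-0.123,-0.273,0.066,0.231],[-0.237,-0.17,-0.123,-0.273,0.066,0.231],[-0.237,-0.17,-0.123,-0.273,0.066,0.231]]'
python3 -c "
from h import *
plan(hook(-.19,.30))"
```

```text
t: 14.4
eef_pos: [0.4681, 0.0781, 0.3175]
tcp_rot: [-0.087, 0.684, 0.718, -0.092]
contact_force: [0.5, 1.9, -2.3]
gripper_width: 0.0109
grasp_force: 60.3
t 14.4 p [0.4681 0.0781 0.3175] F [ 0.5  1.9 -2.3] w 0.0109
[-0.29, -0.051, 0.032, -0.253, 0.029, 0.216] rows 5.9
```

```bash
python3 shift.py '[[-0.05,-0.02,0.005,-0.04,0,0.03],[-0.1,-0.04,0.01,-0.08,0.01,0.07],[-0.29,-0.051,0.032,-0.253,0.029,0.216],[-0.29,-0.051,0.032,-0.253,0.029,0.216],[-0.29,-0.051,0.032,-0.253,0.029,0.216],[-0.29,-0.051,0.032,-0.253,0.029,0.216],[-0.29,-0.051,0.032,-0.253,0.029,0.216],[-0.29,-0.051,0.032,-0.253,0.029,0.216],[-0.29,-0.051,0.032,-0.253,0.029,0.216],[-0.29,-0.051,0.032,-0.253,0.029,0.216]]'
python3 -c "
from h import *
plan(hook(-.17,.247),hook(-.052,.247),hook(-.052,.224))"
```

```text
t: 15.4
eef_pos: [0.4274, -0.2109, 0.2999]
tcp_rot: [-0.001, 0.762, 0.648, 0.001]
contact_force: [0.2, -0.8, -3.4]
gripper_width: 0.0112
grasp_force: 60.4
t 15.4 p [ 0.4274 -0.2109  0.2999] F [ 0.2 -0.8 -3.4] w 0.0112
[-0.004, 0.018, 0.053, 0.0, -0.002, 0.007] rows 1.1
[-0.005, 0.136, 0.053, 0.0, -0.002, 0.007] rows 2.4
[-0.005, 0.136, 0.076, 0.0, -0.002, 0.007] rows 0.5
```

```bash
python3 shift.py '[[-0.004,0,0.03,0,0,0.007],[-0.004,0.0,0.052,0,0,0.007],[-0.004,0.02,0.052,0,0,0.007],[-0.004,0.05,0.052,0,0,0.007],[-0.004,0.08,0.052,0,0,0.007],[-0.004,0.11,0.052,0,0,0.007],[-0.004,0.136,0.052,0,0,0.007],[-0.004,0.136,0.06,0,0,0.007],[-0.004,0.136,0.068,0,0,0.007],[-0.004,0.136,0.074,0,0,0.007],[-0.004,0.136,0.074,0,0,0.007]]'
python3 shift.py '[[0,0,0.001,0,0,0],[0,0,0.002,0,0,0],[0,0,0.002,0,0,0]]'
python3 shift.py '[[0,0,0.001,0,0,0],[0,0,0.002,0,0,0],[0,0,0.002,0,0,0]]'
```

```text
t: 16.5
eef_pos: [0.5588, -0.2388, 0.2252]
tcp_rot: [-0.001, 0.765, 0.643, -0.0]
contact_force: [-0.0, 0.7, -3.3]
gripper_width: 0.0112
grasp_force: 60.5
t: 16.8
eef_pos: [0.5604, -0.2398, 0.2249]
tcp_rot: [0.0, 0.766, 0.643, 0.001]
contact_force: [-0.0, 0.3, -2.6]
gripper_width: 0.0111
grasp_force: 60.6
t: 17.1
eef_pos: [0.5606, -0.2398, 0.2246]
tcp_rot: [0.0, 0.766, 0.643, 0.001]
contact_force: [-4.4, 1.3, 9.1]
gripper_width: 0.0107
grasp_force: 62.2
```

```bash
python3 shift.py '[[0,0,-0.002,0,0,0],[0,0,-0.002,0,0,0],[0,0,-0.002,0,0,0],[0,0,-0.002,0,0,0]]' 0.03; python3 shift.py '[[0,0,-0.02,0,0,0],[0,0,-0.055,0,0,0],[0,-0.04,-0.06,0,0,0],[0,-0.07,-0.06,0,0,0],[0,-0.07,-0.06,0,0,0],[0,-0.07,-0.06,0,0,0]]'
python3 - <<'E'
from h import *
from plant import robot
plan(hook(-.12,.229),hook(-.037,.229))
a=robot.get_image("scene");b=robot.get_image("wrist")
cv2.imwrite("pics/a4.png",np.hstack([cv2.resize(a["img"][90:250,270:430],(400,400)),cv2.resize(b["img"],(400,400))])[:,:,::-1])
E
```

```text
t: 17.5
eef_pos: [0.5607, -0.2398, 0.2245]
tcp_rot: [0.0, 0.766, 0.643, 0.001]
contact_force: [0.4, 0.1, -0.6]
gripper_width: 0.0299
grasp_force: 0.0
t: 18.1
eef_pos: [0.4912, -0.2278, 0.2846]
tcp_rot: [0.0, 0.766, 0.643, 0.001]
contact_force: [0.9, -0.3, 0.7]
gripper_width: 0.0302
grasp_force: 0.0
t 18.1 p [ 0.4912 -0.2278  0.2846] F [ 0.9 -0.3  0.7] w 0.0302
[0.002, 0.002, 0.056, 0.002, -0.001, -0.005] rows 1.1
[0.002, 0.085, 0.056, 0.002, -0.001, -0.005] rows 1.7
```

View pics/a4.png

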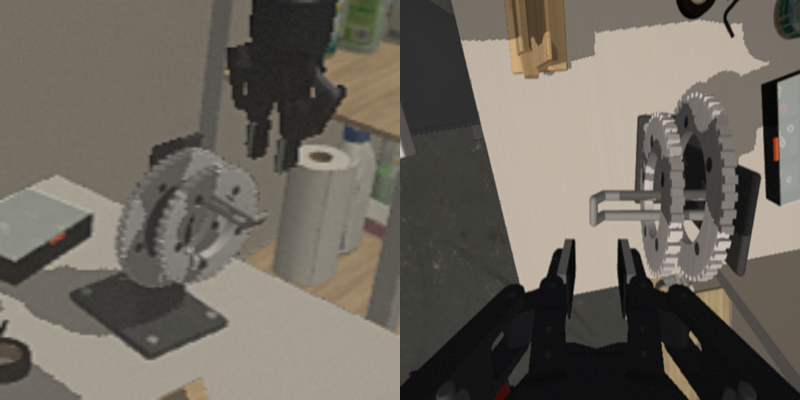

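The medium ring hangs on both wires, with the large ring behind it at the plate. That was my 10th picture, so from here on I check by numbers only. Pushing the medium ring back.

```bash
python3 shift.py '[[0.002,0,0.01,0,0,0],[0.002,0,0.02,0,0,0],[0.002,0,0.04,0,0,0],[0.002,0,0.055,0,0,0],[0.002,0.02,0.056,0,0,0],[0.002,0.04,0.056,0,0,0],[0.002,0.05,0.056,0,0,0],[0.002,0.06,0.056,0,0,0],[0.002,0.07,0.056,0,0,0],[0.002,0.08,0.056,0,0,0],[0.002,0.085,0.056,0,0,0],[0.002,0.085,0.056,0,0,0]]' 0; python3 shift.py '[[0,0.001,0,0,0,0],[0,0.002,0,0,0,0],[0,0.002,0,0,0,0]]'; python3 shift.py '[[0,0.001,0,0,0,0],[0,0.002,0,0,0,0],[0,0.002,0,0,0,0]]'; python3 -c "
from h import *
plan(hook(-.037,.229))"
```

```text
t: 19.4
eef_pos: [0.5728, -0.2401, 0.2274]
tcp_rot: [-0.003, 0.766, 0.643, -0.002]
contact_force: [-1.8, 0.6, -0.1]
gripper_width: 0.0001
grasp_force: 0.7
t: 19.7
eef_pos: [0.5761, -0.2404, 0.2276]
tcp_rot: [-0.001, 0.766, 0.643, -0.0]
contact_force: [-4.3, 0.5, -1.5]
gripper_width: -0.0003
grasp_force: 2.2
t: 20.0
eef_pos: [0.5762, -0.2404, 0.2276]
tcp_rot: [-0.003, 0.766, 0.643, -0.002]
contact_force: [-8.4, 1.6, 2.4]
gripper_width: 0.0003
grasp_force: 4.2
t 20.0 p [ 0.5762 -0.2404  0.2276] F [-8.4  1.6  2.4] w 0.0003
[0.0, -0.0, -0.001, -0.007, -0.001, -0.005] rows 0.1
```

```bash
python3 -c "
from h import *
p,F=grasp('S',up=.12)
plan(hook(-.07,.25),hook(-.11,.33),(np.array([.54,.0,.33]),frame(-.2,.25)),(p,F))"
```

```text
t 20.0 p [ 0.5762 -0.2404  0.2276] F [-8.4  1.6  2.4] w 0.0003
[-0.0, -0.034, -0.022, -0.007, -0.001, -0.005] rows 0.8
[-0.0, -0.074, -0.102, -0.007, -0.001, -0.005] rows 1.8
[0.231, -0.078, -0.102, 0.243, 0.002, 0.026] rows 4.6
[0.382, -0.025, 0.014, 0.516, 0.021, 0.082] rows 3.9
```

```bash
python3 shift.py '[[0,-0.04,-0.01,0,0,0],[0,-0.07,-0.05,0,0,0],[0,-0.08,-0.1,0,0,0],[0.231,-0.082,-0.105,0.243,0,0.026],[0.231,-0.082,-0.105,0.243,0,0.026],[0.231,-0.082,-0.105,0.243,0,0.026],[0.231,-0.082,-0.105,0.243,0,0.026],[0.231,-0.082,-0.105,0.243,0,0.026],[0.382,-0.03,0.014,0.516,0.021,0.082],[0.382,-0.03,0.014,0.516,0.021,0.082],[0.382,-0.03,0.014,0.516,0.021,0.082],[0.382,-0.03,0.014,0.516,0.021,0.082]]' 0.05
python3 shift.py '[[0,0,0,0,0,0],[0,0,0,0,0,0]]'
python3 -c "
from h import *
plan(grasp('S',up=.12))"
```

```text
t: 21.2
eef_pos: [0.6192, 0.1419, 0.2127]
tcp_rot: [-0.201, 0.767, 0.59, -0.153]
contact_force: [0.3, 1.3, 0.3]
gripper_width: 0.0498
grasp_force: 0.0
t: 21.4
eef_pos: [0.6169, 0.1421, 0.2138]
tcp_rot: [-0.202, 0.765, 0.592, -0.155]
contact_force: [-0.4, -0.5, 0.3]
gripper_width: 0.0504
grasp_force: 0.0
t 21.4 p [0.6169 0.1421 0.2138] F [-0.4 -0.5  0.3] w 0.0504
[-0.002, 0.001, -0.001, 0.009, -0.001, 0.003] rows 0.1
```

Run:
```python
from h import *
from plant import robot
d=robot.get_image("wrist")["img"]; cv2.imwrite("pics/w3.png",d[:,:,::-1])
hsv=cv2.cvtColor(d,cv2.COLOR_RGB2HSV)
for v in range(100,260,12):
    print(v," ".join(f"{hsv[v,u,1]}/{hsv[v,u,2]}" for u in range(255,299,2)))
```

```text
100 35/66 30/59 40/58 36/57 35/58 36/56 40/63 30/67 28/64 34/68 31/65 39/84 35/190 37/200 36/201 35/199 36/201 36/199 34/200 36/199 36/199 35/199
112 41/62 38/61 41/62 40/57 36/63 35/59 37/62 31/65 35/65 35/58 36/85 36/191 37/201 37/201 37/200 36/201 36/201 36/200 37/201 34/200 36/200 35/199
124 37/200 35/202 36/200 37/202 36/200 37/201 36/200 37/200 37/202 34/200 37/201 37/200 36/200 36/199 35/198 36/200 37/200 37/201 34/200 36/199 34/200 36/201
136 36/200 38/202 35/202 35/197 33/199 38/202 31/180 20/152 22/150 25/152 23/152 24/149 26/155 34/200 37/201 34/200 36/201 35/202 37/195 34/142 33/123 34/126
148 36/193 49/162 55/135 53/130 98/184 109/175 42/146 20/126 25/124 24/127 24/127 21/124 20/125 98/128 84/131 32/157 34/127 36/126 34/126 34/128 34/127 34/128
160 62/190 109/204 109/202 109/199 110/186 108/172 34/165 22/160 22/159 22/159 23/158 22/160 19/158 67/122 110/127 110/121 111/108 106/108 107/105 106/103 110/107 107/110
172 52/195 110/208 110/207 108/196 109/173 106/147 27/151 23/158 24/157 26/158 24/157 23/157 21/158 72/153 109/194 108/160 109/117 106/127 110/130 108/116 106/10
[... 452 characters left out ...]
43 108/193 110/151 110/127 110/128 107/136 108/104 111/106 106/108
220 36/200 34/201 34/200 34/200 41/201 109/159 30/193 21/190 24/169 23/186 23/189 24/183 22/165 56/127 113/149 75/156 35/202 34/200 36/201 37/202 34/201 36/201
232 37/201 36/201 37/202 35/202 33/200 37/201 28/175 22/154 23/156 22/148 25/145 23/135 22/137 33/163 37/202 35/199 36/200 37/202 36/200 33/200 36/201 36/201
244 36/203 36/201 37/202 36/201 36/201 36/201 28/179 23/156 25/155 23/156 23/156 24/158 23/153 36/192 36/201 36/201 34/200 36/203 37/201 37/201 37/201 37/201
256 36/201 36/201 36/201 37/200 37/201 35/202 37/201 35/203 36/201 36/200 36/201 33/200 34/200 33/199 36/201 37/201 36/200 34/201 37/201 37/200 36/199 36/200
```

Numerically, the ring strip sits in columns 267–280 at every row, so it's centred and parallel. Descending.

```bash
python3 shift.py '[[-0.002,0,0.03,0,0,0],[-0.002,0,0.07,0,0,0],[-0.002,0,0.1,0,0,0],[-0.002,0,0.12,0,0,0],[-0.002,0,0.12,0,0,0],[-0.002,0,0.12,0,0,0]]'
python3 shift.py '[[0,0,0,0,0,0],[0,0,0,0,0,0],[0,0,0,0,0,0],[0,0,0,0,0,0],[0,0,0,0,0,0]]' 0 60
python3 -c "
from h import *
p,F=grasp('S',up=.12)
plan((p,F),(np.array([.46,0,.32]),frame(-.2,.25)),hook(-.19,.29))
from plant import robot
print((np.array(robot.observe()['eef_pos'])-OBJ['S'][0])@-grasp('S')[1][:,2])"
```

```text
t: 22.05
eef_pos: [0.5599, 0.1524, 0.1119]
tcp_rot: [-0.201, 0.767, 0.59, -0.154]
contact_force: [-1.0, 1.1, -0.4]
gripper_width: 0.0498
grasp_force: 0.0
t: 22.55
eef_pos: [0.5593, 0.1536, 0.112]
tcp_rot: [-0.202, 0.766, 0.591, -0.155]
contact_force: [2.0, -0.9, 7.3]
gripper_width: 0.0112
grasp_force: 59.4
t 22.55 p [0.5593 0.1536 0.112 ] F [ 2.  -0.9  7.3] w 0.0112
[0.002, 0.002, -0.118, 0.01, -0.001, 0.0] rows 2.4
[-0.174, -0.152, -0.153, -0.264, -0.022, -0.053] rows 4.7
[-0.39, -0.119, -0.138, -0.514, -0.024, -0.086] rows 4.4
0.05276684036419327
```

```bash
python3 shift.py '[[0,0,-0.03,0,0,0],[0,0,-0.07,0,0,0],[0,0,-0.11,0,0,0],[0,0,-0.12,0,0,0],[-0.174,-0.152,-0.153,-0.264,-0.022,-0.053],[-0.174,-0.152,-0.153,-0.264,-0.022,-0.053],[-0.174,-0.152,-0.153,-0.264,-0.022,-0.053],[-0.174,-0.152,-0.153,-0.264,-0.022,-0.053],[-0.174,-0.152,-0.153,-0.264,-0.022,-0.053],[-0.39,-0.119,-0.138,-0.514,-0.024,-0.086],[-0.39,-0.119,-0.138,-0.514,-0.024,-0.086],[-0.39,-0.119,-0.138,-0.514,-0.024,-0.086]]'
python3 -c "
from h import *
plan(hook(-.19,.29))"
```

```text
t: 23.75
eef_pos: [0.4303, -0.1471, 0.2973]
tcp_rot: [-0.001, 0.763, 0.646, -0.002]
contact_force: [1.3, -0.1, -2.3]
gripper_width: 0.0109
grasp_force: 60.4
t 23.75 p [ 0.4303 -0.1471  0.2973] F [ 1.3 -0.1 -2.3] w 0.0109
[-0.067, 0.006, 0.007, -0.003, 0.002, 0.003] rows 1.4
```

```bash
python3 shift.py '[[-0.035,0,0,0,0,0],[-0.062,0,0.006,0,0,0],[-0.062,0,0.006,0,0,0],[-0.062,0,0.006,0,0,0]]'
python3 - <<'E'
from h import *
from plant import robot
plan(hook(-.18,.248),hook(-.064,.248),hook(-.064,.226))
d=robot.get_image("wrist")["img"]; cv2.imwrite("pics/w4.png",d[:,:,::-1])
g=cv2.cvtColor(d,cv2.COLOR_RGB2HSV)
for u in (490,500,510): print(u," ".join(f"{v}:{g[v,u,1]}/{g[v,u,2]}" for v in range(190,250,3)))
E
```

```text
t: 24.15
eef_pos: [0.4236, -0.2079, 0.2911]
tcp_rot: [-0.002, 0.765, 0.644, -0.001]
contact_force: [-0.6, 0.8, -2.4]
gripper_width: 0.011
grasp_force: 60.4
t 24.15 p [ 0.4236 -0.2079  0.2911] F [-0.6  0.8 -2.4] w 0.011
[-0.006, 0.013, 0.043, -0.004, -0.0, -0.001] rows 0.9
[-0.006, 0.129, 0.043, -0.004, -0.0, -0.001] rows 2.3
[-0.006, 0.129, 0.065, -0.004, -0.0, -0.001] rows 0.4
490 190:25/41 193:19/41 196:19/41 199:10/25 202:22/23 205:24/21 208:19/68 211:22/125 214:22/149 217:22/142 220:19/41 223:13/39 226:0/36 229:23/87 232:21/134 235:22/152 238:22/105 241:14/18 244:36/172 247:36/207
500 190:22/23 193:26/20 196:14/36 199:7/39 202:13/40 205:9/27 208:24/64 211:22/125 214:21/149 217:21/143 220:18/29 223:20/25 226:36/21 229:18/84 232:21/131 235:22/152 238:20/103 241:23/101 244:21/121 247:24/118
510 190:18/69 193:17/59 196:38/27 199:49/21 202:9/29 205:18/83 208:22/126 211:22/125 214:23/123 217:21/119 220:21/119 223:23/121 226:24/119 229:23/120 232:23/122 235:21/119 238:19/120 241:19/122 244:21/121 247:23/124
```

```bash
python3 shift.py '[[-0.005,0,0.02,0,0,0],[-0.005,0,0.042,0,0,0],[-0.005,0,0.042,0,0,0],[-0.005,0.02,0.042,0,0,0],[-0.005,0.05,0.042,0,0,0],[-0.005,0.08,0.042,0,0,0],[-0.005,0.11,0.042,0,0,0],[-0.005,0.127,0.042,0,0,0],[-0.005,0.127,0.05,0,0,0],[-0.005,0.127,0.058,0,0,0],[-0.005,0.127,0.063,0,0,0],[-0.005,0.127,0.063,0,0,0]]'
python3 shift.py '[[0,0,0.001,0,0,0],[0,0,0.002,0,0,0],[0,0,0.002,0,0,0]]'
python3 shift.py '[[0,0,0.001,0,0,0],[0,0,0.002,0,0,0],[0,0,0.002,0,0,0]]'
```

```text
t: 25.4
eef_pos: [0.5471, -0.234, 0.2279]
tcp_rot: [-0.002, 0.764, 0.645, -0.002]
contact_force: [0.6, -0.5, -2.5]
gripper_width: 0.0108
grasp_force: 60.4
t: 25.7
eef_pos: [0.5493, -0.2346, 0.2274]
tcp_rot: [0.0, 0.764, 0.645, -0.001]
contact_force: [-0.4, -0.2, -2.4]
gripper_width: 0.011
grasp_force: 60.4
t: 26.0
eef_pos: [0.5494, -0.2346, 0.2252]
tcp_rot: [-0.0, 0.764, 0.645, -0.001]
contact_force: [-0.9, -0.5, -2.9]
gripper_width: 0.0107
grasp_force: 60.5
```

```bash
python3 shift.py '[[0,0,0.001,0,0,0],[0,0,0.002,0,0,0],[0,0,0.002,0,0,0]]'
python3 shift.py '[[0,0,0.001,0,0,0],[0,0,0.002,0,0,0],[0,0,0.002,0,0,0]]'
```

```text
t: 26.3
eef_pos: [0.5498, -0.2354, 0.2245]
tcp_rot: [0.001, 0.764, 0.645, -0.001]
contact_force: [-1.7, -0.6, 4.8]
gripper_width: 0.011
grasp_force: 61.6
t: 26.6
eef_pos: [0.5502, -0.2361, 0.2239]
tcp_rot: [0.002, 0.764, 0.645, -0.001]
contact_force: [-3.9, -0.5, 11.8]
gripper_width: 0.0113
grasp_force: 62.7
```

Contact came at the predicted height (0.2245 m). Releasing, then retreating.

```bash
python3 shift.py '[[0,0,-0.002,0,0,0],[0,0,-0.002,0,0,0],[0,0,-0.002,0,0,0],[0,0,-0.002,0,0,0]]' 0.03; python3 shift.py '[[0,0,-0.02,0,0,0],[0,0,-0.055,0,0,0],[0,-0.04,-0.06,0,0,0],[0,-0.07,-0.06,0,0,0],[0,-0.07,-0.06,0,0,0],[0,-0.07,-0.06,0,0,0]]'
python3 -c "
from h import *
plan(hook(-.13,.228),hook(-.0485,.228))"
```

```text
t: 27.0
eef_pos: [0.5494, -0.2343, 0.2229]
tcp_rot: [-0.0, 0.764, 0.645, -0.001]
contact_force: [0.0, -0.4, 0.8]
gripper_width: 0.0299
grasp_force: 0.0
t: 27.6
eef_pos: [0.48, -0.2227, 0.2833]
tcp_rot: [0.0, 0.764, 0.645, -0.001]
contact_force: [0.1, -0.4, -0.0]
gripper_width: 0.0296
grasp_force: 0.0
t 27.6 p [ 0.48   -0.2227  0.2833] F [ 0.1 -0.4 -0. ] w 0.0296
[-0.001, 0.004, 0.055, -0.001, 0.001, -0.0] rows 1.1
[-0.001, 0.086, 0.055, -0.001, 0.001, -0.0] rows 1.6
```

```bash
python3 shift.py '[[0,0.02,0,0,0,0],[0,0.032,0,0,0,0],[0,0.032,0.01,0,0,0],[0,0.032,0.03,0,0,0],[0,0.032,0.055,0,0,0],[0,0.04,0.055,0,0,0],[0,0.05,0.055,0,0,0],[0,0.06,0.055,0,0,0],[0,0.07,0.055,0,0,0],[0,0.08,0.055,0,0,0],[0,0.086,0.055,0,0,0],[0,0.086,0.055,0,0,0]]' 0; python3 shift.py '[[0,0.001,0,0,0,0],[0,0.002,0,0,0,0],[0,0.002,0,0,0,0]]'; python3 shift.py '[[0,0.001,0,0,0,0],[0,0.002,0,0,0,0],[0,0.002,0,0,0,0]]'; python3 -c "
from h import *
plan(hook(-.0485,.228))"
```

```text
t: 28.8
eef_pos: [0.5568, -0.2362, 0.2292]
tcp_rot: [-0.008, 0.765, 0.644, -0.008]
contact_force: [-18.1, 3.4, 18.9]
gripper_width: -0.0005
grasp_force: 13.5
t: 29.1
eef_pos: [0.5571, -0.2363, 0.2291]
tcp_rot: [-0.009, 0.765, 0.644, -0.008]
contact_force: [-20.6, 5.3, 20.9]
gripper_width: -0.0004
grasp_force: 14.8
t: 29.4
eef_pos: [0.5574, -0.2363, 0.229]
tcp_rot: [-0.011, 0.765, 0.644, -0.01]
contact_force: [-24.4, 5.7, 23.3]
gripper_width: -0.0
grasp_force: 16.7
t 29.4 p [ 0.5574 -0.2363  0.229 ] F [-24.4   5.7  23.3] w -0.0
[-0.001, 0.007, 0.001, -0.029, 0.001, -0.002] rows 0.2
```

The push stalled about 7 mm early, so I'll back off and measure the stack with the wrist camera.

```bash
python3 shift.py '[[0,-0.02,0,0,0,0],[0,-0.035,0,0,0,0],[0,-0.035,-0.04,0,0,0],[0,-0.035,-0.08,0,0,0],[0,-0.01,-0.09,0,0,0],[0,0.015,-0.09,0,0,0],[0,0.015,-0.09,0,0,0],[0,0.015,-0.09,0,0,0]]'
cat > st.py <<'E'
from h import *
from plant import robot
plan(hook(-.0485,.228))
o=robot.observe();q=o["tcp_rot"];R=Rr.from_quat([q[1],q[2],q[3],q[0]]).as_matrix();p=np.array(o["eef_pos"])
d=robot.get_image("wrist");K=np.array(d["camera_matrix"]);M=np.array(d["tool_from_camera"]);pickle.dump((p,R,d),open("pics/st.pkl","wb"))
hsv=cv2.cvtColor(d["img"],cv2.COLOR_RGB2HSV)
HL=np.array([-HF[1],HF[0],0])
def px(x,y,z):
    w=HO*[1,1,0]+HF*x+HL*y+[0,0,z]; c=M[:3,:3].T@(R.T@(w-p)-M[:3,3]); u=K@c; return u[:2]/u[2]
for y,z in ((0,.227),(.02,.225),(.035,.216)):
    print(y,z," ".join(f"{1e3*x:.0f}:{hsv[int(round(v)),int(round(u)),1]}/{hsv[int(round(v)),int(round(u)),2]}" for x in np.arange(-.080,.014,.002) for u,v in [px(x,y,z)] if 0<=u<559.4 and 0<=v<419.4))
E
python3 st.py
```

```text
t: 30.2
eef_pos: [0.5851, -0.2403, 0.3189]
tcp_rot: [0.0, 0.764, 0.645, -0.0]
contact_force: [0.1, -0.8, 0.1]
gripper_width: 0.0004
grasp_force: 0.0
t 30.2 p [ 0.5851 -0.2403  0.3189] F [ 0.1 -0.8  0.1] w 0.0004
[-0.001, -0.021, 0.091, 0.001, 0.001, 0.001] rows 1.9
0 0.227 -80:37/179 -78:35/180 -76:35/181 -74:35/181 -72:37/179 -70:36/179 -68:38/183 -66:35/181 -64:37/180 -62:35/182 -60:37/181 -58:36/182 -56:34/181 -54:18/193 -52:17/192 -50:24/193 -48:20/194 -46:23/191 -44:22/127 -42:22/80 -40:15/83 -38:19/54 -36:36/179 -34:38/182 -32:37/181 -30:38/182 -28:36/182 -26:37/181 -24:22/91 -22:19/197 -20:24/193 -18:24/193 -16:23/189 -14:23/187 -12:24/127 -10:22/165 -8:23/165 -6:23/165 -4:25/166 -2:23/168 0:26/137 2:17/44 4:16/62 6:25/62 8:18/56 10:37/166 12:36/182
0.02 0.225 -80:20/129 -78:24/130 -76:20/128 -74:20/128 -72:20/128 -70:22/130 -68:22/130 -66:22/129 -64:20/128 -62:22/129 -60:22/130 -58:20/128 -56:19/131 -54:24/193 -52:24/189 -50:21/185 -48:23/181 -46:23/157 -44:21/96 -42:22/82 -40:17/89 -38:18/87 -36:18/87 -34:20/89 -32:18/87 -30:20/90 -28:20/88 -26:20/88 -24:18/83 -22:22/186 -20:22/194 -18:22/185 -16:20/189 -14:22/164 -12:24/119 -10:23/187 -8:22/189 -6:23/190 -4:22/189 -2:20/188 0:20/154 2:13/38 4:16/63 6:13/61 8:17/45 10:22/35 12:13/40
0.035 0.216 -80:36/179 -78:35/182 -76:38/182 -74:38/182 -72:38/183 -70:36/182 -68:36/182 -66:38/182 -64:37/179 -62:35/180 -60:36/182 -58:35/182 -56:35/175 -54:22/161 -52:22/161 -50:24/161 -48:25/163 -46:25/162 -44:24/106 -42:25/81 -40:21/108 -38:22/83 -36:16/64 -34:16/62 -32:21/62 -30:20/64 -28:16/62 -26:21/62 -24:22/137 -22:22/172 -20:23/176 -18:24/177 -16:26/178 -14:24/177 -12:23/153 -10:22/139 -8:24/183 -6:22/185 -4:22/189 -2:23/186 0:23/164 2:0/25 4:18/29 6:11/24 8:18/28 10:23/33 12:16/32
```

The profile shows the large ring at 0…−12 mm and the medium at −12…−24 mm, both flush. The small one stands at about −43…−54 mm: it tipped and self-locked when pushed above the wires. I'll push it with the gripper turned 90° and the fingers straddling the wires, so they bear on its rim on both sides at wire level.

Run:
```python
from h import *
from plant import robot
print(np.round(robot.observe()["q"],3))
def hk(x,z,a):
    P,F=hook(x,z); return P,F@Rr.from_rotvec([0,0,a]).as_matrix()
for a in (1.5708,-1.5708): plan(hk(-.095,.31,a),hk(-.095,.2,a),hk(-.0475,.2,a))
```

```text
[ 0.458  0.416 -0.194  1.761  0.095  0.975  0.058]
t 30.25 p [ 0.5841 -0.2403  0.3185] F [-1.2  0.4 -0.5] w 0.0001
[-0.001, -0.066, 0.009, 0.0, 0.001, 1.571] rows 10.5
[-0.001, -0.066, 0.119, 0.0, 0.001, 1.571] rows 2.2
[-0.001, -0.019, 0.118, 0.0, 0.001, 1.571] rows 1.0
t 30.25 p [ 0.5841 -0.2403  0.3185] F [-1.2  0.4 -0.5] w 0.0001
[-0.001, -0.066, 0.009, -0.001, 0.0, -1.571] rows 10.5
[-0.001, -0.066, 0.119, -0.001, 0.0, -1.571] rows 2.2
[-0.001, -0.019, 0.118, -0.001, 0.0, -1.571] rows 1.0
```

```bash
python3 shift.py '[[0,-0.066,0.005,0,0,0.15],[0,-0.066,0.005,0,0,0.3],[0,-0.066,0.005,0,0,0.45],[0,-0.066,0.005,0,0,0.6],[0,-0.066,0.005,0,0,0.75],[0,-0.066,0.005,0,0,0.9],[0,-0.066,0.005,0,0,1.05],[0,-0.066,0.005,0,0,1.2],[0,-0.066,0.005,0,0,1.35],[0,-0.066,0.005,0,0,1.5],[0,-0.066,0.005,0,0,1.571],[0,-0.066,0.005,0,0,1.571]]' 0.05
python3 shift.py '[[0,0,0,0,0,0],[0,0,0,0,0,0]]'
python3 - <<'E'
from h import *
def hk(x,z,a):
    P,F=hook(x,z); return P,F@Rr.from_rotvec([0,0,a]).as_matrix()
plan(hk(-.095,.2,1.5708),hk(-.0475,.2,1.5708))
E
```

```text
t: 31.45
eef_pos: [0.5181, -0.2291, 0.3132]
tcp_rot: [0.0, 0.996, -0.084, -0.001]
contact_force: [0.3, -0.2, 0.7]
gripper_width: 0.05
grasp_force: 0.0
t: 31.65
eef_pos: [0.5186, -0.2292, 0.3133]
tcp_rot: [0.0, 0.996, -0.084, -0.001]
contact_force: [-0.9, -0.8, -0.8]
gripper_width: 0.0499
grasp_force: 0.0
t 31.65 p [ 0.5186 -0.2292  0.3133] F [-0.9 -0.8 -0.8] w 0.0499
[0.0, 0.001, 0.113, 0.001, 0.001, 0.001] rows 2.3
[0.048, 0.001, 0.113, 0.001, 0.001, 0.001] rows 1.0
```

```bash
python3 shift.py '[[0,0.001,0.04,0,0,0],[0,0.001,0.08,0,0,0],[0,0.001,0.113,0,0,0],[0.01,0.001,0.113,0,0,0],[0.02,0.001,0.113,0,0,0],[0.025,0.001,0.113,0,0,0],[0.03,0.001,0.113,0,0,0],[0.035,0.001,0.113,0,0,0],[0.04,0.001,0.113,0,0,0],[0.044,0.001,0.113,0,0,0],[0.044,0.001,0.113,0,0,0]]'; python3 shift.py '[[0.002,0,0,0,0,0],[0.003,0,0,0,0,0],[0.003,0,0,0,0,0]]';  python3 shift.py '[[0.002,0,0,0,0,0],[0.003,0,0,0,0,0],[0.003,0,0,0,0,0]]'
```

```text
t: 32.75
eef_pos: [0.563, -0.238, 0.2005]
tcp_rot: [0.001, 0.996, -0.084, 0.0]
contact_force: [-0.3, 0.5, 0.6]
gripper_width: 0.0498
grasp_force: 0.0
t: 33.05
eef_pos: [0.5646, -0.2383, 0.2002]
tcp_rot: [0.0, 0.996, -0.084, -0.001]
contact_force: [-3.2, 0.7, 2.7]
gripper_width: 0.05
grasp_force: 0.8
t: 33.35
eef_pos: [0.5661, -0.2387, 0.2001]
tcp_rot: [0.0, 0.996, -0.084, -0.002]
contact_force: [-7.0, 0.3, 4.6]
gripper_width: 0.0502
grasp_force: 0.0
```

```bash
python3 shift.py '[[0.002,0,0,0,0,0],[0.003,0,0,0,0,0],[0.003,0,0,0,0,0]]';  python3 shift.py '[[0.001,0,0,0,0,0],[0.002,0,0,0,0,0],[0.002,0,0,0,0,0]]'; python3 shift.py '[[-0.02,0,0,0,0,0],[-0.04,0,0,0,0,0],[-0.055,0,0,0,0,0],[-0.055,0,-0.05,0,0,0],[-0.055,0,-0.09,0,0,0],[-0.03,0,-0.12,0,0,0],[-0.03,0,-0.12,0,0,0],[-0.03,0,-0.12,0,0,0]]'; python3 st.py
```

```text
t: 33.65
eef_pos: [0.5661, -0.2389, 0.1999]
tcp_rot: [-0.0, 0.996, -0.084, -0.006]
contact_force: [-11.5, 2.3, 9.4]
gripper_width: 0.0504
grasp_force: 0.0
t: 33.95
eef_pos: [0.566, -0.2392, 0.1996]
tcp_rot: [-0.0, 0.996, -0.084, -0.008]
contact_force: [-14.8, 1.7, 11.3]
gripper_width: 0.0502
grasp_force: 0.0
t: 34.75
eef_pos: [0.5451, -0.2342, 0.321]
tcp_rot: [0.001, 0.996, -0.084, 0.001]
contact_force: [0.2, -0.5, -0.4]
gripper_width: 0.0501
grasp_force: 0.0
t 34.75 p [ 0.5451 -0.2342  0.321 ] F [ 0.2 -0.5 -0.4] w 0.0501
[0.019, 0.001, 0.093, 0.003, -0.002, -1.57] rows 10.5
0 0.227 -80:35/198 -78:35/198 -76:36/199 -74:36/198 -72:35/198 -70:35/199 -68:37/198 -66:36/196 -64:35/195 -62:36/196 -60:36/197 -58:35/197 -56:36/196 -54:36/197 -52:36/198 -50:37/198 -48:37/198 -46:38/197 -44:37/195 -42:36/196 -40:35/195 -38:35/196 -36:37/195 -34:22/205 -32:21/202 -30:23/201 -28:24/202 -26:23/200 -24:22/174 -22:18/153 -20:22/198 -18:21/197 -16:23/198 -14:23/198 -12:23/197 -10:18/169 -8:18/182 -6:16/176 -4:24/151 -2:21/145 0:23/109 2:9/30 4:26/39 6:17/46 8:12/41 10:14/37 12:17/44
0.02 0.225 -80:3
[... 298 characters left out ...]
/171 -24:22/160 -22:25/164 -20:25/197 -18:24/194 -16:24/199 -14:23/198 -12:22/173 -10:24/194 -8:22/194 -6:25/195 -4:22/194 -2:22/196 0:24/168 2:18/57 4:12/66 6:16/64 8:12/44 10:20/89 12:11/48
0.035 0.216 -80:37/195 -78:34/195 -76:37/195 -74:36/196 -72:35/194 -70:34/193 -68:37/194 -66:36/196 -64:37/195 -62:35/195 -60:38/197 -58:38/196 -56:35/194 -54:35/195 -52:36/193 -50:36/196 -48:37/195 -46:38/195 -44:35/194 -42:36/196 -40:35/196 -38:38/195 -36:36/196 -34:25/164 -32:25/162 -30:23/163 -28:23/163 -26:23/163 -24:21/133 -22:23/174 -20:23/174 -18:21/171 -16:25/173 -14:25/174 -12:26/139 -10:22/140 -8:24/179 -6:23/187 -4:21/191 -2:23/189 0:24/160 2:18/56 4:16/65 6:16/62 8:11/46 10:35/194 12:36/193
```

The profile now shows all three rings contiguous from 0 to −36 mm, with the robot clear at z = 0.32 m. Handing in.

```bash
python3 -c "
from plant import robot
print(robot.hand_in())"
```

```text
the job is handed in; nothing more can be done
None
```

All three sprockets are on the hook, hung large, then medium, then small, and pushed back: a wrist-camera profile along the hook shows them flush from the plate out to about 36 mm, and the job was handed in at about 35 s; I made no separate check of the bottle, screwdriver or tape, but no planned move went near them.

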